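Close up the desk: tip the lid and the shavings bin shut

TASK

Close up the desk for the night just by pushing: swing the pencil box's open lid over until it lies fully shut, and push the sharpener's tilted-out shavings bin back up until it is flush, in either order. Do not grip the lid or the bin, do not lift or tip the pencil box or shove it away from its place, and leave everything else on the desk undisturbed.

Things in the scene. Friction and masses are not known exactly. Their poses are not given: they have to be found in the camera images.
- pencil_box: Loose pencil box of red plastic, about 0.4 to 0.7 kg, open tray 72 (x) by 180 (y) by 30 mm high, pencils inside below its rim. Origin: centre of its underside, z up. The lid's hinge line runs along the box's y axis at x = +36 mm, z = +30 mm (the far long edge when its yaw is near 0). It slides on the desk if pushed with more than about 2 N.
- lid (a joint): Angle of the pencil box's lid in rad: 0 = shut, flat on the rim; 1.57 = upright; 1.95 = its stop, leaning back past upright over the box's +x side. A 2.5 mm liner is inset under it. Stiff: the lid stays where it is left and takes about 1 N at its free edge to move. It starts open at 1.4 to 1.9.
- lid_edge (a point): Middle of the lid's free long edge, on the outer face (on top when shut). The lid is a flat 4 mm panel reaching 72 mm from the hinge line, 180 mm wide; a 36 mm wide clasp tab at the middle of the free edge sticks out 4.5 mm past it and 8 mm down when shut. Shut, this point is at x = -36, z = +34 mm in the box's frame; at 1.57 rad it is 102 mm above the desk.
- sharpener: Desk pencil sharpener of yellow plastic, fixed to the desk, 80 (x) by 74 (y) by 96 mm high, crank on its +x back. Origin: centre of its underside. Its front faces its own -x; the bin fills the lower front (8 to 62 mm high), and above it the housing's front with the steel pencil hole stands 4 mm behind the shut bin's face.
- bin (a joint): Tilt of the shavings bin in rad: 0 = shut, upright and flush; 0.75 = its stop, tilted outward towards the sharpener's -x. It turns about its lower front edge, along the sharpener's y axis at x = -40 mm, z = 8 mm. Stiff: it stays where it is left and takes about 1 N at its lip. It starts at 0.4 to 0.7.
- bin_lip (a point): Middle of the upper edge of the bin's outer face (a flat panel 66 mm wide, 54 mm high, 4 mm thick, with a 30 mm wide, 2 mm thick rib near the lip; an open tray 60 mm wide, 48 mm deep behind it). Shut, it is at x = -40, z = 62 mm in the sharpener's frame.
- jar: Bystander: small closed glass jar, 44 mm across, 70 mm high, standing between the box and the sharpener. Origin: centre of its underside.
- bowl: Bystander: white ceramic bowl, 120 mm across, 50 mm high, full of crayons that stick out a few mm above its rim. Origin: centre of its underside.
- glue: Bystander: white upright glue stick, 27 mm across, 85 mm high. Origin: centre of its underside.
- eraser: Bystander: white eraser, 24 by 45 by 13 mm, lying. Origin: centre of its underside.
- ruler: Bystander: wooden ruler lying flat, 150 by 30 by 4 mm, long along its x. Origin: centre of its underside.
- notebook: Bystander: closed notebook lying flat, 120 by 170 by 18 mm. Origin: centre of its underside.
- tumbler: Bystander: empty steel tumbler standing upright, 66 mm across the rim, 90 mm high. Origin: centre of its underside.
Mind the look-alikes: they are no part of the job. Of the things like the pencil_box, leave any that is black or green; of the rest the larger one is meant.

How it is judged:
At the end, for the whole second after the job is handed in: Lid shut to within 0.06 rad (about 4 mm at its edge), bin shut to within 0.07 rad (about 4 mm at its lip), the pencil box flat, at rest and within 60 mm of where it stood, every bystander within 20 mm of where it stood (value of joint lid below 0.06 rad and value of joint bin below 0.07 rad and linear speed of pencil_box below 0.02 m/s and distance of pencil_box from where it was at the start of the episode below 0.06 m and angle between pencil_box's own z axis and vertical below 0.06 rad and distance of each of jar, bowl, glue, eraser, ruler, notebook, tumbler from where it was at the start of the episode below 0.02 m); the robot touches nothing.
It fails at once if the pencil box is lifted or tipped (height (world z) of pencil_box above 0.015 m or angle between pencil_box's own z axis and vertical above 0.25 rad).
It fails at once if the pencil box is shoved more than 60 mm (distance of pencil_box from where it was at the start of the episode above 0.06 m).
It fails at once if the lid or the bin is gripped: the fingers press on its inside and its outside at once (over 1 N each) ((contact force between the fingers and lid_c2 above 1 N and contact force between the fingers and lid_c0 above 1 N) or ((contact force between the fingers and bin_c2 above 1 N or contact force between the fingers and bin_c3 above 1 N or contact force between the fingers and bin_c4 above 1 N or contact force between the fingers and bin_c5 above 1 N) and (contact force between the fingers and bin_c0 above 1 N or contact force between the fingers and bin_c1 above 1 N))).
It fails at once if another thing on the desk is moved more than 20 mm (not (distance of each of jar, bowl, glue, eraser, ruler, notebook, tumbler from where it was at the start of the episode below 0.02 m)).
It also fails if it takes over 48 s, if anything falls off the work surface, if the arm or the gripper's body presses on something with over 40 N, if the wrist force passes 120 N, or if a joint passes its speed limit or range.

ROBOT

A 7-joint arm with a two-finger parallel gripper is mounted at the origin on the work surface. World frame = base frame: x ahead of the robot, y to its left, z up, the work surface at z = 0. Lengths are in m, angles in rad, forces in N, time in s.
With the tool pointing down it reaches from about 0.425 to 0.875 m from the base axis. Payload 8.4 kg.
Tool frame: the origin (TCP) lies midway between the tips of the shut fingers; the grasp point (between the pads) lies 19 mm behind it; z points along the fingers, y is the line along which they close (so a half turn about z gives the same grasp; the last joint's range is limited). The gripper opens to 85 mm and grips with 20 to 120 N. Pads are 22 mm wide; open, the fingers measure 114 mm over their backs; the gripper's body (76 mm by 85 mm) begins 54 mm behind the grasp point. The pads swing forward as they close: fully open they stand 13 mm farther back than shut.
Start: joints at [1.064, 0.333, 0.04, 1.465, -0.013, 1.343, -0.059], TCP at [0.258, -0.597, 0.231] pointing down, gripper open.
Joint ranges: [-2.58, 2.58], [-0.38, 2.09], [-1.3, 1.39], [0.25, 2.4], [-1.5, 4.64], [0.08, 2.09], [-2.65, 2.65]. Speed limits (rad/s): [2.22, 2.22, 2.79, 2.79, 3.14, 3.14, 3.14].

INTERFACE

Orientations are given as a unit quaternion [w, x, y, z].
In Python, from cell import * gives the robot as it stands.
- The arm moves only by the tool play_rows, never from a script. Its argument "rows" is a list of rows, each a list of 4 numbers: the shift along the tool's x, y, z each as a share of 800 mm, from -1 to 1, then the turn about the tool's z as a share of 180 degrees, from -1 to 1. In form: [[x, y, z, turn], ...]. A call has 1 to 10 rows; each row shifts and turns the commanded pose from where the row before left it, along the tool's axes as they then stand; what a row does not reach is not made up. A row lasts 1/8 s, in which the tool goes at most 62.5 mm and 10.7 degrees, less where a joint would pass 70% of its speed; a pose out of reach is approached as far as the arm can. A call with a number of a shift or a turn outside -1 to 1 is refused whole. A call with a gripper value outside its range is refused whole. "fingers" is the closure, from -1 (fully open) to 1 (shut), set as the call begins (left out, the last holds). The fingers move at their own pace and stop on an object; the grip force is fixed at half the most. Time passes only in rows, so rows that do not move let the fingers close. It gives the time, the measured TCP pose, the force, the opening and the grip force at its end, in the units of the state.
- get_obs(): the state, without advancing time (a new reading comes with each control period).
- camera(name): name is "side" or "top"; returns a dict with "color" (480x640x3 uint8, blue, green, red), "mtx" (3x3 intrinsics, pixels), "k1" (the pictures are not rectified: a ray, as slopes to the right and down, at radius r is drawn at 1 + k1 r^2 times it, then the intrinsics apply), "R" (3x3) and "t" (3): a world point X has camera coordinates R X + t. Camera axes: x right, y down, z forward; pixel columns grow to the right and rows downward; lengths in m; the calibration is good to about 2 mm. A picture is of the moment at which its call begins. There is no depth.
- finish_job(): hands the job in; it is judged then, once.
The state is a dict: "time": time; "joint_positions": joint angles; "qvel": joint speeds; "effort": joint torques, N m; "ee_pos": TCP position; "ee_rot": TCP orientation; "ft_force": force on the tool from outside, world axes, zero at the start; "torque": the same for the moment, N m; "width": opening from 0.0 (shut) to 1.0 (fully open); "grasp_force": force on a finger pad.
Only numpy, scipy, OpenCV 4.12 (cv2) and the standard library are available. Lean on these libraries where they do the work, as an engineer would, in place of code of your own. Each camera call takes 0.05 s, during which the arm holds its last target. There are 200 camera calls.

## Working session

There is one attempt and no reset: what is moved stays moved. The work goes in short steps, Python scripts to look and compute and a tool call to move; the robot and the scene stay as the last step left them, time stands still between calls to the robot, and variables do not carry over. Pictures are saved under pics/ and viewed, at most 10 in all, crops included, and the job is handed in when it is done.

Besides the shell and the picture viewer there is one more tool, called after "Call:" by a JSON object that holds its "api" and its "payload". play_rows: Moves the arm, as the interface text tells. Shift numbers are shares of 800 mm and turn numbers shares of 180 degrees, none past 1 either way. Its arguments: {"type":"object","properties":{"rows":{"type":"array"},"fingers":{"type":"number"}},"required":["rows"]}

```bash
mkdir -p pics; cat > h.py <<'E'
import numpy as np, cv2
from cell import *
def ray(c,u,v):
    K=c["mtx"];k=np.array([c["k1"],0,0,0],float)
    p=cv2.undistortPoints(np.array([[[u,v]]],float),np.array(K,float),k)[0,0]
    R=np.array(c["R"]);t=np.array(c["t"])
    return -R.T@t, R.T@np.array([p[0],p[1],1])
def onz(c,u,v,z):
    o,d=ray(c,u,v);return o+d*(z-o[2])/d[2]
def proj(c,X):
    return cv2.projectPoints(np.array(X,float).reshape(-1,1,3),cv2.Rodrigues(np.array(c["R"],float))[0],np.array(c["t"],float),np.array(c["mtx"],float),np.array([c["k1"],0,0,0],float))[0][:,0]
E
python3 - <<'E'
from h import *
for n in("side","top"):
    c=camera(n);cv2.imwrite(f"pics/{n}0.png",c["color"]);o=-np.array(c["R"]).T@c["t"];print(n,o.round(3),np.array(c["R"]).round(2).tolist(),c["k1"])
o=get_obs();print(o["ee_pos"],o["ee_rot"],o["width"])
E
```

```text
side [0.278 0.887 1.149] [[-0.98, -0.21, -0.01], [-0.14, 0.73, -0.67], [0.15, -0.66, -0.74]] -0.2167823912018523
top [ 0.264 -0.042  1.543] [[-0.0, -1.0, 0.02], [-0.99, -0.0, -0.15], [0.15, -0.02, -0.99]] -0.2006788825174265
[ 0.25761732 -0.59633424  0.23052236] [-6.90902768e-04  9.79284371e-01  2.02488539e-01 -1.87709033e-04] 1.0015220380252239
```

View pics/side0.png

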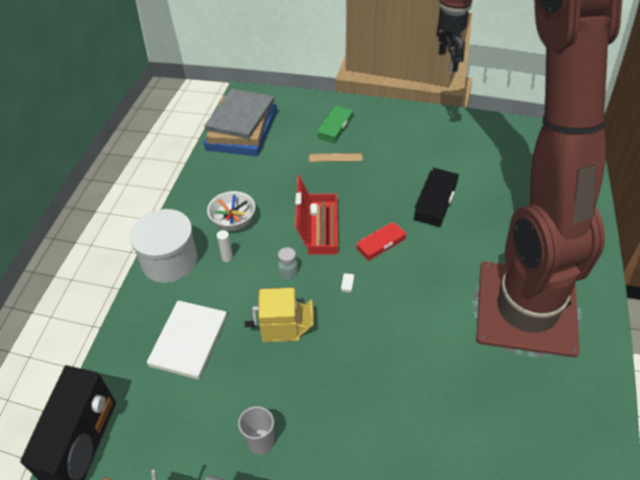

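View pics/top0.png

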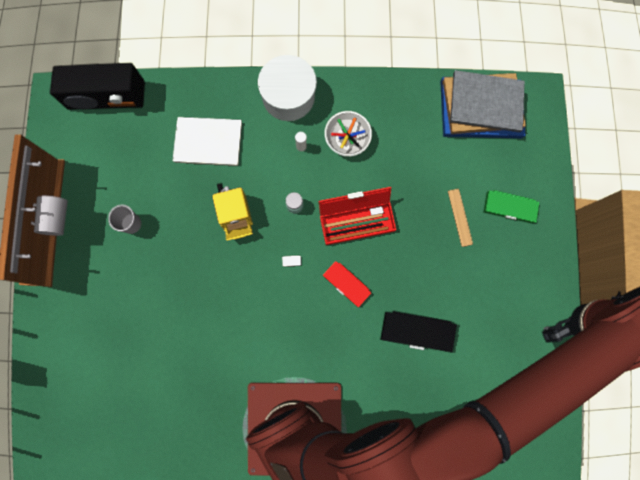

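The side view shows the open red box at about (318,222), the yellow sharpener at (280,315) and the jar at (288,262). In the top view they are at (358,217), (233,213) and (294,203), and the smaller red box at (347,284) is a look-alike. Next I'll zoom in on these.

```bash
python3 - <<'E'
from h import *
a=cv2.imread("pics/top0.png");b=cv2.imread("pics/side0.png")
z=lambda i,x,y,w,h,s:cv2.resize(i[y:y+h,x:x+w],None,fx=s,fy=s,interpolation=cv2.INTER_CUBIC)
cv2.imwrite("pics/c1.png",z(a,205,180,200,75,4))
cv2.imwrite("pics/c2.png",z(b,240,170,130,120,5)) # side
c=camera("top")
for n,u,v,z_ in[("jar",294,201,.07),("eraser",291,261,.013),("red2",347,283,.02),("glue",301,138,.085),("bowl",348,133,.05),("ruler",460,217,.004),("tumbler",122,218,.09)]:
    print(n,onz(c,u,v,z_).round(3))
E
```

```text
jar [ 0.559 -0.002  0.07 ]
eraser [0.417 0.007 0.013]
red2 [ 0.361 -0.134  0.02 ]
glue [ 0.716 -0.018  0.085]
bowl [ 0.74  -0.137  0.05 ]
ruler [ 0.532 -0.43   0.004]
tumbler [0.513 0.421 0.09 ]
```

View pics/c1.png

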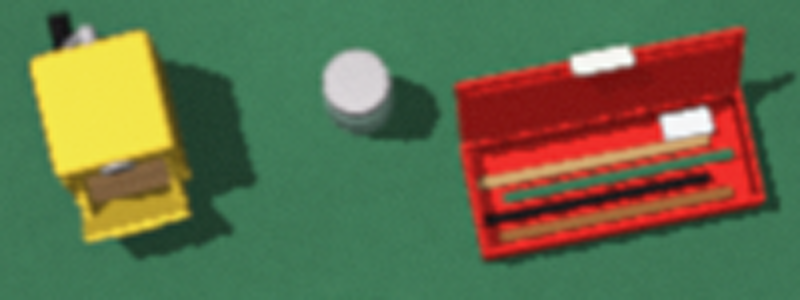

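View pics/c2.png

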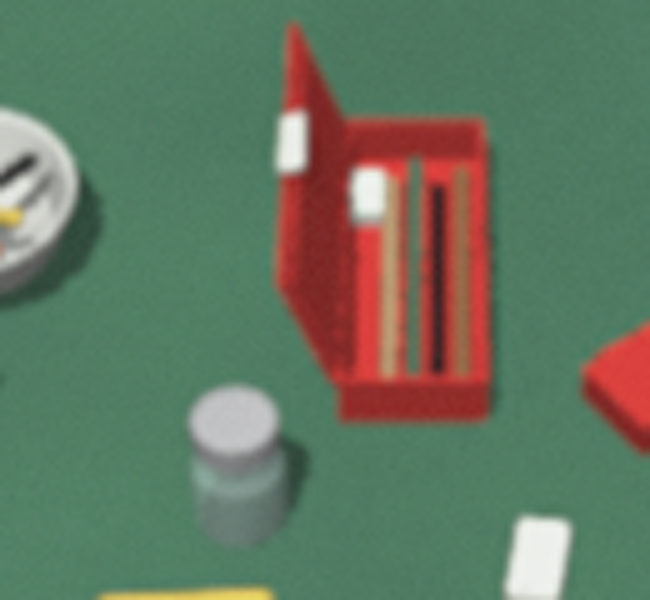

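The crops show the box and lid clearly. In c1 the lid's free edge runs (457,85) to (743,30) and the near rim (483,252) to (765,198). The bin lip runs (85,240) to (188,213), and the sharpener's top corners are (30,60), (145,30), (178,155) and (55,180). In c2 the lid edge runs (293,25) to (278,285). Next I'll turn these into positions.

```bash
python3 - <<'E'
from h import *
c=camera("top");s=camera("side")
T=lambda p,z:onz(c,205+p[0]/4-.4,180+p[1]/4-.4,z)
nl,nr,hl,hr=[T(p,.03) for p in[(483,252),(765,198),(462,145),(738,95)]]
print("rim",[x.round(3) for x in(nl,nr,hl,hr)])
d=hl-hr+nl-nr;yaw=np.arctan2(-d[0],d[1]);print("yaw",yaw,np.linalg.norm(hl-hr),np.linalg.norm(nl-nr),np.linalg.norm(nl-hl))
print("center",((nl+nr+hl+hr)/4).round(4))
def tri(p,q):
    o1,d1=ray(c,205+p[0]/4-.4,180+p[1]/4-.4);o2,d2=ray(s,240+q[0]/5-.4,170+q[1]/5-.4)
    A=np.stack([d1,-d2],1);k=np.linalg.lstsq(A,o2-o1,rcond=None)[0]
    a,b=o1+k[0]*d1,o2+k[1]*d2;return (a+b)/2,np.linalg.norm(a-b)
print("lidL",tri((457,85),(278,285)),"lidR",tri((743,30),(293,25)))
S=[T(p,.096) for p in[(30,60),(145,30),(178,155),(55,180)]]
print("sh",[x.round(3) for x in S],np.mean(S,0).round(4))
d=S[0]-S[1]+S[3]-S[2];y2=np.arctan2(-d[0],d[1])
d=S[0]-S[3]+S[1]-S[2];print("shyaw",y2,np.arctan2(d[1],d[0]))
C=np.mean(S,0)
for y in (y2,np.arctan2(d[1],d[0])):
  R=np.array([[np.cos(y),-np.sin(y)],[np.sin(y),np.cos(y)]])
  for a in(.4,.5,.6,.7):
    z=.008+.054*np.cos(a);x=-.04-.054*np.sin(a)
    print(y,a,[(R.T@(T(p,z)[:2]-C[:2])).round(3) for p in[(85,240),(188,213)]],round(x,3))
E
```

```text
rim [array([ 0.461, -0.079,  0.03 ]), array([ 0.496, -0.257,  0.03 ]), array([ 0.529, -0.066,  0.03 ]), array([ 0.562, -0.241,  0.03 ])]
yaw 0.1875757518287161 0.17790682812172895 0.18102341001489772 0.06903872188242162
center [ 0.512  -0.1611  0.03  ]
lidL (array([ 0.55586043, -0.06229071,  0.09621565]), np.float64(0.0029534547156741834)) lidR (array([ 0.59022358, -0.23624192,  0.09771988]), np.float64(0.0029006746749057973))
sh [array([0.57 , 0.197, 0.096]), array([0.588, 0.127, 0.096]), array([0.511, 0.105, 0.096]), array([0.496, 0.179, 0.096])] [0.5414 0.1521 0.096 ]
shyaw 0.23066128762260213 0.25175316310929347
0.23066128762260213 0.4 [array([-0.071,  0.031]), array([-0.069, -0.035])] -0.061
0.23066128762260213 0.5 [array([-0.071,  0.031]), array([-0.069, -0.035])] -0.066
0.23066128762260213 0.6 [array([-0.071,  0.031]), array([-0.069, -0.034])] -0.07
0.23066128762260213 0.7 [array([-0.07 ,  0.032]), array([-0.068, -0.034])] -0.075
0.25175316310929347 0.4 [array([-0.071,  0.032]), array([-0.07 , -0.033])] -0.061
0.25175316310929347 0.5 [array([-0.07 ,  0.033]), array([-0.07 , -0.033])] -0.066
0.25175316310929347 0.6 [array([-0.07 ,  0.033]), array([-0.069, -0.033])] -0.07
0.25175316310929347 0.7 [array([-0.069,  0.033]), array([-0.069, -0.033])] -0.075
```

Pushing with shut fingers: first I'll turn the tool to the box's yaw, then travel high to a point behind the lid.

Call:
{"api": "play_rows", "payload": {"rows": [[0,0,0,0.035],[0,0,0,0.035],[0.035,-0.031,0,0],[0.035,-0.031,0,0],[0.035,-0.031,0,0],[0.035,-0.031,0,0],[0.035,-0.031,0,0],[0.035,-0.031,0,0]], "fingers": 1}}

```text
time: 1.25
ee_pos: [0.3956, -0.4181, 0.2313]
ee_rot: [0.0, 0.996, 0.094, 0.0]
ft_force: [-0.3, -0.5, 0.3]
width: -0.003
grasp_force: 0.0
```

Call:
{"api": "play_rows", "payload": {"rows": [[0.035,-0.031,0,0],[0.035,-0.031,0,0],[0.035,-0.031,0,0],[0.035,-0.031,0,0],[0.035,-0.031,0,0],[0.035,-0.031,0,0],[0.035,-0.031,0,0],[0.035,-0.031,0,0],[0.035,-0.041,0,0],[0,0,0,0]]}}

```text
time: 2.5
ee_pos: [0.6008, -0.1403, 0.231]
ee_rot: [-0.001, 0.995, 0.097, 0.0]
ft_force: [-0.2, 0.1, -0.5]
width: 0.002
grasp_force: 0.0
```

Call:
{"api": "play_rows", "payload": {"rows": [[0.01,0,0.03,0],[0,0,0.05,0],[0,0,0.05,0],[0,0,0.05,0],[0,0,0,0],[0,0,0,0]]}}

```text
time: 3.25
ee_pos: [0.6079, -0.1441, 0.089]
ee_rot: [0.0, 0.996, 0.094, 0.001]
ft_force: [0.6, -0.2, 0.7]
width: -0.001
grasp_force: 0.0
```

```bash
python3 - <<'E'
from h import *
t=camera("top")["color"];s=camera("side")["color"]
z=lambda i,x,y,w,h,k:cv2.resize(i[y:y+h,x:x+w],None,fx=k,fy=k,interpolation=cv2.INTER_CUBIC)
cv2.imwrite("pics/d.png",np.hstack([z(t,280,140,130,120,3),z(s,240,140,130,120,3)]))
E
```

```text
(no output)
```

View pics/d.png

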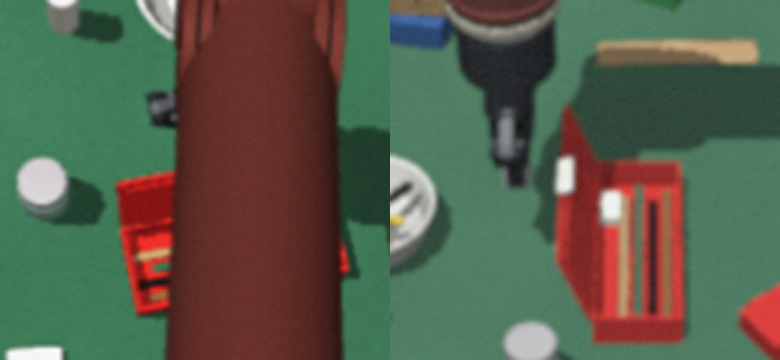

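The arm hides the top view. In the side view the fingertip at (517,185) is clear behind the lid's edge, with the tab at (565,175). Now I'll push the lid to upright.

Call:
{"api": "play_rows", "payload": {"rows": [[-0.0075,0,0.005,0],[-0.0075,0,0,0],[-0.0075,0,0,0],[-0.0075,0,0,0],[-0.0075,0,0,0],[-0.0075,0,0,0],[-0.0075,0,0,0],[-0.0063,0,0,0],[0,0,0,0]]}}

```text
time: 4.47
ee_pos: [0.5606, -0.1524, 0.0833]
ee_rot: [0.0, 0.996, 0.094, -0.0]
ft_force: [0.2, -0.2, -0.2]
width: -0.001
grasp_force: 0.0
```

Call:
{"api": "play_rows", "payload": {"rows": [[-0.009,0,-0.003,0],[-0.009,0,-0.003,0],[-0.0095,0,0.0025,0],[-0.0095,0,0.0025,0],[-0.0085,0,0.0055,0],[-0.0085,0,0.0055,0],[-0.006,0,0.0075,0],[-0.006,0,0.0075,0],[0,0,0,0]]}}

```text
time: 5.6
ee_pos: [0.5084, -0.162, 0.0626]
ee_rot: [-0.0, 0.996, 0.094, -0.001]
ft_force: [-0.6, 0.4, 0.3]
width: -0.003
grasp_force: 0.0
```

Call:
{"api": "play_rows", "payload": {"rows": [[-0.0045,0,0.009,0],[-0.0045,0,0.009,0],[-0.002,0,0.007,0],[-0.002,0,0.007,0],[0,0,0,0]]}}

```text
time: 6.22
ee_pos: [0.4985, -0.164, 0.0372]
ee_rot: [-0.0, 0.996, 0.094, -0.0]
ft_force: [-0.3, -0.5, -0.2]
width: -0.003
grasp_force: 0.0
```

Call:
{"api": "play_rows", "payload": {"rows": [[0,0,0.002,0],[0,0,0.002,0],[0,0,0.002,0],[0,0,0,0]]}}

```text
time: 6.72
ee_pos: [0.4991, -0.1641, 0.034]
ee_rot: [0.0, 0.996, 0.094, 0.0]
ft_force: [-5.4, 1.7, 12.2]
width: -0.001
grasp_force: 6.4
```

```bash
python3 - <<'E'
from h import *
s=camera("side")["color"]
cv2.imwrite("pics/e.png",cv2.resize(s[140:270,250:380],None,fx=4,fy=4,interpolation=cv2.INTER_CUBIC))
E
```

```text
(no output)
```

View pics/e.png

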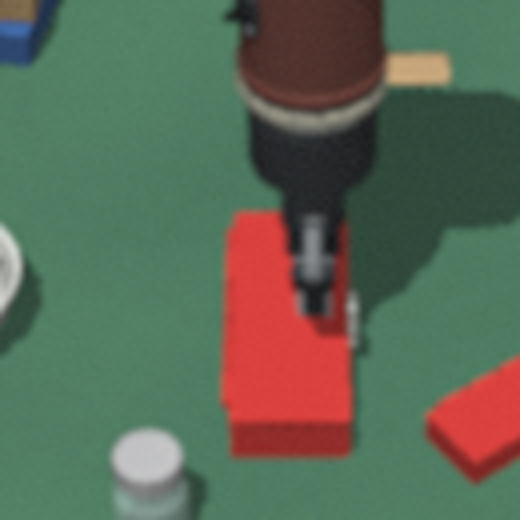

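The lid lies flat and shut under the fingertip at (315,310): z is 0.034 with 12 N of contact. Next I'll lift and cross high to in front of the bin.

Call:
{"api": "play_rows", "payload": {"rows": [[0,0,-0.03,0],[0,0,-0.06,0],[0,0,-0.06,0],[0,0,-0.06,0],[0,0,0,-0.0165],[0,0,0,0]]}}

```text
time: 7.52
ee_pos: [0.499, -0.164, 0.2012]
ee_rot: [0.0, 0.993, 0.119, 0.0]
ft_force: [0.6, 0.1, -0.6]
width: -0.003
grasp_force: 0.0
```

Call:
{"api": "play_rows", "payload": {"rows": [[0.001,-0.046,0,0],[0.001,-0.046,0,0],[0.001,-0.046,0,0],[0.001,-0.046,0,0],[0.001,-0.046,0,0],[0.001,-0.046,0,0],[0.001,-0.046,0,0],[0.001,-0.046,0,0],[0,0,0,0],[0,0,0,0]]}}

```text
time: 8.78
ee_pos: [0.4351, 0.1228, 0.2003]
ee_rot: [0.0, 0.993, 0.119, -0.001]
ft_force: [1.2, 0.2, -0.1]
width: 0.001
grasp_force: 0.0
```

```bash
python3 - <<'E'
from h import *
s=camera("side")["color"];t=camera("top")["color"]
z=lambda i,x,y,w,h,k:cv2.resize(i[y:y+h,x:x+w],None,fx=k,fy=k,interpolation=cv2.INTER_CUBIC)
cv2.imwrite("pics/f.png",np.hstack([z(t,200,170,200,140,2),z(s,230,180,130,140,2)]))
E
```

```text
(no output)
```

View pics/f.png

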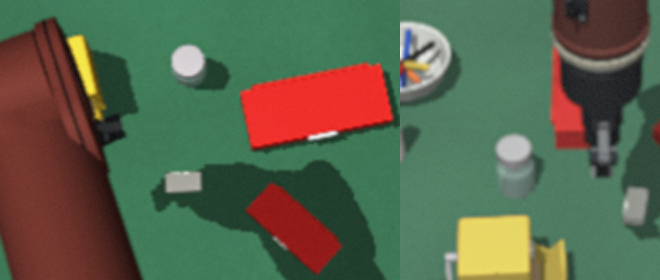

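The top view shows the box shut at about (320,105), and the bystanders have not moved. The tool is in front of the bin, so I'll descend and push.

Call:
{"api": "play_rows", "payload": {"rows": [[0,0,0.05,0],[0,0,0.05,0],[0,0,0.05,0],[0,0,0.044,0],[0,0,0,0],[0,0,0,0]]}}

```text
time: 9.62
ee_pos: [0.436, 0.1233, 0.0468]
ee_rot: [-0.0, 0.993, 0.119, 0.0]
ft_force: [0.2, -0.3, 0.9]
width: -0.002
grasp_force: 0.0
```

Call:
{"api": "play_rows", "payload": {"rows": [[0.0075,0,0,0],[0.0075,0,0,0],[0.0075,0,0,0],[0.0075,0,0,0],[0.0075,0,0,0],[0.0075,0,0,0],[0.0075,0,0,0],[0.0075,0,0,0],[0,0,0,0]]}}

```text
time: 10.75
ee_pos: [0.4825, 0.1351, 0.0458]
ee_rot: [-0.0, 0.993, 0.119, 0.0]
ft_force: [0.6, -0.7, 1.4]
width: -0.0
grasp_force: 0.0
```

Call:
{"api": "play_rows", "payload": {"rows": [[0.0025,0,0,0],[0.0025,0,0,0],[0.0025,0,0,0],[0,0,0,0]]}}

```text
time: 11.25
ee_pos: [0.4879, 0.1363, 0.0458]
ee_rot: [-0.0, 0.993, 0.12, 0.0]
ft_force: [0.6, 0.7, -1.5]
width: -0.001
grasp_force: 0.0
```

Call:
{"api": "play_rows", "payload": {"rows": [[0.002,0,0,0],[0.002,0,0,0],[0,0,0,0]]}}

```text
time: 11.62
ee_pos: [0.491, 0.1371, 0.0457]
ee_rot: [-0.0, 0.993, 0.12, 0.0]
ft_force: [0.3, -0.7, -0.3]
width: 0.003
grasp_force: 0.0
```

Call:
{"api": "play_rows", "payload": {"rows": [[0.002,0,0,0],[0.002,0,0,0],[0,0,0,0]]}}

```text
time: 12.0
ee_pos: [0.4927, 0.1375, 0.0454]
ee_rot: [0.0, 0.993, 0.12, -0.001]
ft_force: [-5.8, -1.4, 4.8]
width: -0.001
grasp_force: 3.1
```

Call:
{"api": "play_rows", "payload": {"rows": [[0.002,0,0,0],[0,0,0,0]]}}

```text
time: 12.25
ee_pos: [0.4929, 0.1376, 0.0451]
ee_rot: [0.001, 0.993, 0.12, -0.003]
ft_force: [-12.3, -2.7, 8.8]
width: 0.0
grasp_force: 6.1
```

Call:
{"api": "play_rows", "payload": {"rows": [[-0.02,0,0,0],[-0.04,0,0,0],[0,0,-0.06,0],[0,0,-0.06,0],[0,0,-0.06,0],[0,0.06,0,0],[0,0.06,0,0],[0,0.06,0,0],[0,0,0,0]]}}

```text
time: 13.38
ee_pos: [0.4832, -0.017, 0.1895]
ee_rot: [0.0, 0.993, 0.117, 0.0]
ft_force: [-0.5, 0.3, 0.3]
width: -0.0
grasp_force: 0.0
```

```bash
python3 - <<'E'
from h import *
s=camera("side")["color"];t=camera("top")["color"]
z=lambda i,x,y,w,h,k:cv2.resize(i[y:y+h,x:x+w],None,fx=k,fy=k,interpolation=cv2.INTER_CUBIC)
cv2.imwrite("pics/g.png",np.hstack([z(t,205,170,80,120,5),z(s,240,260,80,120,5)]))
cv2.imwrite("pics/g2.png",np.vstack([t[100:330,80:560],s[80:370,100:580]]))
E
```

```text
(no output)
```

View pics/g.png

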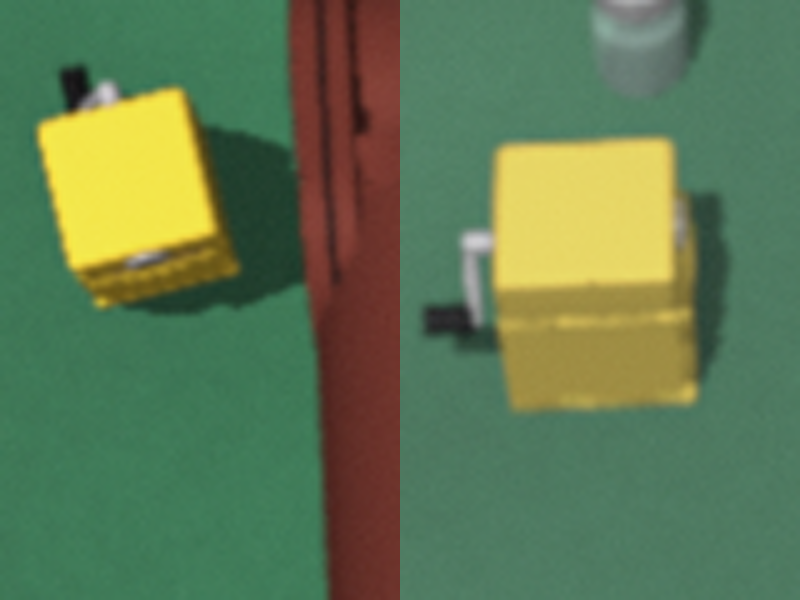

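View pics/g2.png

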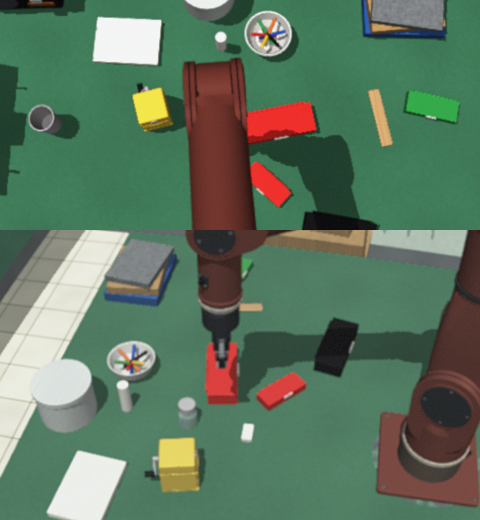

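The bin at (600,350) in the crop is flush with the front of the sharpener. The wide view shows the box shut and nothing else moved. The arm is clear, so I'm handing in.

```bash
python3 -c "
from cell import *
print(finish_job())"
```

```text
the job is handed in; nothing more can be done
None
```

The lid is shut and the bin is flush, both by pushing only, and the bystanders look unmoved in the last pictures. I handed the job in at about 13 s of the 48 s limit; no verdict came back.

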